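# Find the heavier bushing and hold it up to the viewing screen

## Robot

A 6-joint arm with a two-finger parallel gripper is mounted at the origin on a cart in front of the work surface, level with it; the furniture and walls round the work are solid. World frame = base frame: x ahead of the robot, y to its left, z up, the work surface at z = 0. Lengths are in m, angles in rad, forces in N, time in s.
With the tool pointing down it reaches from about 0.275 to 0.75 m from the base axis. Payload 10.2 kg.
Tool frame: the origin (TCP) lies at the very end of the fingers, on their centre line; the grasp point (between the pads) lies 19 mm behind it; z points along the fingers, y is the line along which they close (so a half turn about z gives the same grasp; the last joint's range is limited). The gripper opens to 85 mm and grips with 20 to 120 N. Pads are 22 mm wide; open, the fingers measure 114 mm over their backs; the gripper's body (76 mm by 85 mm) begins 54 mm behind the grasp point. The pads swing forward as they close: fully open they stand 13 mm farther back than shut.
Start: joints at [1.125, 0.313, 1.498, -0, 1.331, -0.223], TCP at [0.116, 0.512, 0.231] pointing down, gripper open.
Joint ranges: [-2.94, 2.94], [-0.97, 2.17], [0.19, 2.56], [-1.23, 4.37], [0.02, 3.11], [-2.88, 2.88]. Speed limits (rad/s): [2.39, 2.39, 3.01, 3.14, 3.14, 3.14].

## Interface

Orientations are given as [roll, pitch, yaw] about the fixed x, y, z axes, in that order (R = Rz(yaw) Ry(pitch) Rx(roll)).
In Python, from rig import ctrl gives the robot as it stands.
- The arm moves only by the tool step_arm, never from a script. Its argument "increments" is a list that holds one entry, the list of rows, each a list of 7 numbers: the opening, from 0 (shut) to 1 (fully open), then the shift along the tool's x, y, z in mm, then the turn, a rotation vector about the tool's x, y, z in degrees. In form: [[[jaw, dx, dy, dz, wx, wy, wz], ...]]. A call has 1 to 20 rows; each row is the pose to reach, as a shift and turn from the pose commanded when the call began, along the tool's axes at that moment; what a row does not reach only later rows make up. A row lasts 1/8 s, in which the tool goes at most 62.5 mm and 10.7 degrees, less where a joint would pass 70% of its speed; a pose out of reach is approached as far as the arm can. A call with a gripper value outside its range is refused whole. The fingers move at their own pace and stop on an object; "squeeze" is the grip in N (left out, the last holds). Time passes only in rows, so rows that repeat a pose let the fingers close. It gives the time, the measured TCP pose, the force, the opening and the grip force at its end, in the units of the state.
- ctrl.read_state(): the state, without advancing time (a new reading comes with each control period).
- ctrl.grab_frame(name): name is "scene" or "top" or "wrist"; returns a dict with "pixels" (480x640x3 uint8, red, green, blue), "mtx" (3x3 intrinsics, pixels), "k1" (the pictures are not rectified: a ray, as slopes to the right and down, at radius r is drawn at 1 + k1 r^2 times it, then the intrinsics apply), "origin" and "orientation" of the camera in the world. Camera axes: x right, y up, looking along -z (the intrinsics and any distortion apply to the point x, -y, -z); pixel columns grow to the right and rows downward; lengths in m; the calibration is good to about 2 mm. A picture is of the moment at which its call begins. There is no depth.
- ctrl.close_job(): hands the job in; it is judged then, once.
Trained networks look in a picture, given as the dict that the camera call returned (one of the last four; its "shot" number tells which), for a name from the list of things; names that differ only in an ending like _2 or _b are one class to them, and where a whole thing is asked for, a point or a joint stands for the part that bears it (a point fixed in the world has none). Each returns a list of dicts, best first, with "conf" (0 to 1); they miss things now and then, are a little off and sometimes report something else, mostly with a low value. They report only what shows in the picture. A call takes as long as a camera call.
- ctrl.search_frame(picture, target): "uv" ([column, row] in pixels, amid what is visible of it).
The state is a dict: "clock": time; "joint_positions": joint angles; "qvel": joint speeds; "joint_torque": joint torques, N m; "ee_pos": TCP position; "tcp_rot": TCP orientation; "wrist_force": force on the tool from outside, world axes, zero at the start; "torque": the same for the moment, N m; "opening": opening from 0.0 (shut) to 1.0 (fully open); "grasp_force": force on a finger pad.
Only numpy, scipy, OpenCV 4.12 (cv2) and the standard library are available. Lean on these libraries where they do the work, as an engineer would, in place of code of your own. Each camera call takes 0.05 s, during which the arm holds its last target. There are 200 camera calls.

## Task

Set the viewer's dimmer lever straight up (half light). Then find which of the two bushings is the heavier: lift the one in the left nest straight up by about a hand's breadth, set it back in its nest and let go, then lift the one in the right nest likewise. Leave the lighter one standing in the nest it came from, and finish still holding the heavier one upright in the gripper, above the brass ring on the viewer's foot and level with the middle of the screen, touching nothing else and leaving the other things on the bench alone.

Things in the scene. Friction and masses are not known exactly. Their poses are not given: they have to be found in the camera images.
- dimmer (a joint): angle of the viewer's dimmer lever, rad: 0 = leaning 40 degrees (0.70 rad) toward the robot, 0.70 = straight up, 1.40 = leaning 40 degrees toward the screen. It swings about a level axis along the viewer's y axis, takes about 1 N at the ball to move, and stays where it is left
- dimmer_tip (a point): centre of the black ball, 26 mm diameter, at the end of the dimmer lever (a 10 mm steel rod, 80 mm from its axis to the ball's centre). The axis lies 22 mm above the bench, in the viewer's frame at x -30, y -125 mm, on a grey box 70 x 50 x 25 mm to the right of the viewer's foot
- viewer: fixed viewing stand: grey foot plate 8 mm thick (in its frame x -70 to +85, y -75 to +75 mm), at its far end an upright white screen in a grey frame, 150 mm wide, top 148 mm above the bench, front of the frame at x +65 mm. Origin: on the bench, in the middle of the foot's width; x points from the robot's side toward the screen, y to the left, z up. Turned 0 to 0.4 rad about z, leftward
- view_mark (a point): point 80 mm above the bench, over the middle of the brass ring (60 mm across, flat in the foot plate, 86 mm in front of the screen's frame) and level with the middle of the screen: the middle of the bushing's height (30 mm above its underside) is to be held here. Axes as the viewer's
- nest_left: fixed square wooden block, 100 x 100 x 20 mm, with a round seat of 72 mm diameter and 6 mm depth in its top in which one bushing stands (underside of the bushing 14 mm above the bench); the left of the two as seen from the robot (larger y). Origin: centre of its underside, on the bench, under the middle of the seat; z up
- nest_right: fixed square wooden block, 100 x 100 x 20 mm, with a round seat of 72 mm diameter and 6 mm depth in its top in which one bushing stands (underside of the bushing 14 mm above the bench); the right of the two as seen from the robot (smaller y). Origin: centre of its underside, on the bench, under the middle of the seat; z up
- bushing_1: closed metal bushing, one of two exactly alike to the eye; hidden in one is a heavy core (heavy_core), in the other a light one (total 0.2 to 0.25 and 0.6 to 0.75 kg), drawn anew each time. Flange 60 mm diameter, 10 mm thick at the bottom, above it a cylinder 44 mm diameter; 60 mm high overall, shallow centre dimple in its top. Origin: centre of the underside; z its axis, up
- bushing_2: closed metal bushing, one of two exactly alike to the eye; hidden in one is a heavy core (heavy_core), in the other a light one (total 0.2 to 0.25 and 0.6 to 0.75 kg), drawn anew each time. Flange 60 mm diameter, 10 mm thick at the bottom, above it a cylinder 44 mm diameter; 60 mm high overall, shallow centre dimple in its top. Origin: centre of the underside; z its axis, up
- loupe: folding eyeglass loupe, grey metal, 55 x 85 x 15 mm, lying open. Origin: centre of its underside. Bystander: leave it where it is
- flat_pliers: flat-nosed pliers with black handles, 35 x 129 x 11 mm, lying. Origin: centre of its underside. Bystander: leave it where it is
- knob_weight: brass weight with a knob on top, 32 mm diameter, 30 mm high. Origin: centre of its underside. Bystander: leave it where it is

How it is judged:
By the outcome, as a careful person would: the job done as asked, in the order asked, and still so for the second after the job is handed in, while the arm keeps its last pose, push and grip.
It also fails if it takes over 64 s, if anything falls off the work surface, if the arm or the gripper's body presses on something with over 40 N, if the wrist force passes 120 N, or if a joint passes its speed limit or range.

## Working session

There is one attempt and no reset: what is moved stays moved. The work goes in short steps, Python scripts to look and compute and a tool call to move; the robot and the scene stay as the last step left them, time stands still between calls to the robot, and variables do not carry over. Pictures are saved under pics/ and viewed, at most 10 in all, crops included, and the job is handed in when it is done.

Besides the shell and the picture viewer there is one more tool, called after ">>>" as name(argument=value, ...), one argument or row to a line, values as JSON. step_arm: Moves the arm, as the interface text tells. Its arguments: {"type":"object","properties":{"increments":{"type":"array","items":{"type":"array","items":{"type":"array","items":{"type":"number"}}}},"squeeze":{"type":"number"}},"required":["increments"]}

```bash
mkdir -p pics
cat > h.py <<'E'
import numpy as np, cv2
from scipy.spatial.transform import Rotation as Ro
from rig import ctrl
def R_of(o):
    o=np.array(o,float)
    return o if o.shape==(3,3) else Ro.from_euler('xyz',o).as_matrix()
def ray(f,uv):
    K=np.array(f['mtx']);p=cv2.undistortPoints(np.array([[uv]],float),K,np.array([f['k1'],0,0,0,0.]))[0,0]
    d=R_of(f['orientation'])@np.array([p[0],-p[1],-1]);return np.array(f['origin']),d
def at_z(f,uv,z):
    o,d=ray(f,uv);return o+d*(z-o[2])/d[2]
def proj(f,P):
    c=R_of(f['orientation']).T@(np.array(P)-np.array(f['origin']));x=np.array([c[0]/-c[2],-c[1]/-c[2]])
    x=x*(1+f['k1']*(x@x));K=np.array(f['mtx']);return K[:2,:2]@x+K[:2,2]
def tri(fs,uvs):
    A=np.zeros((3,3));b=np.zeros(3)
    for f,u in zip(fs,uvs):
        o,d=ray(f,u);d/=np.linalg.norm(d);M=np.eye(3)-np.outer(d,d);A+=M;b+=M@o
    return np.linalg.solve(A,b)
def save(f,n): cv2.imwrite('pics/'+n,f['pixels'][:,:,::-1])
E
python3 - <<'E'
from h import *
np.set_printoptions(precision=4,suppress=True)
s=ctrl.read_state();print(s['ee_pos'],s['tcp_rot'],s['opening'],s['wrist_force'])
for n in ['scene','top']:
    f=ctrl.grab_frame(n);save(f,n+'0.png');print(n,f['origin'],f['orientation'],f['mtx'],f['k1'])
    for t in ['dimmer_tip','viewer','nest_left','bushing_1','loupe','flat_pliers','knob_weight']:
        print(t,[(np.round(d['uv'],1).tolist(),round(d['conf'],2)) for d in ctrl.search_frame(f,t)][:4])
E
```

```text
[0.1159 0.5118 0.2307] [-3.1404 -0.0003  2.9188] 1.0020316002976886 [ 0.1784 -0.6794 -0.1778]
scene [0.0558 0.695  0.9017] [ 0.6816 -0.0021 -2.4983] [[465.8409   0.     322.3879]
 [  0.     465.8409 241.7911]
 [  0.       0.       1.    ]] -0.09001975652447777
dimmer_tip [([268.9, 218.5], 0.71)]
viewer [([205.1, 258.3], 0.92)]
nest_left [([295.8, 329.9], 0.87), ([200.0, 334.8], 0.7)]
bushing_1 [([379.6, 152.9], 0.61), ([291.7, 311.0], 0.58), ([268.3, 222.6], 0.51)]
loupe [([321.0, 190.7], 0.85), ([293.1, 330.2], 0.74), ([377.4, 155.4], 0.33)]
flat_pliers [([199.4, 334.9], 0.68)]
knob_weight [([321.1, 191.9], 0.56)]
top [0.2231 0.1565 1.1161] [ 0.2094 -0.0055 -1.5719] [[517.7018   0.     311.2498]
 [  0.     517.7018 240.2493]
 [  0.       0.       1.    ]] 0.04647988962002244
dimmer_tip [([286.3, 169.1], 0.59)]
viewer [([229.1, 153.3], 0.8)]
nest_left [([235.1, 272.1], 0.94)]
bushing_1 [([481.9, 204.8], 0.88), ([229.5, 258.3], 0.73)]
loupe [([383.5, 181.9], 0.65)]
flat_pliers [([159.5, 200.9], 0.69)]
knob_weight [([262.4, 310.5], 0.54)]
```

View pics/scene0.png

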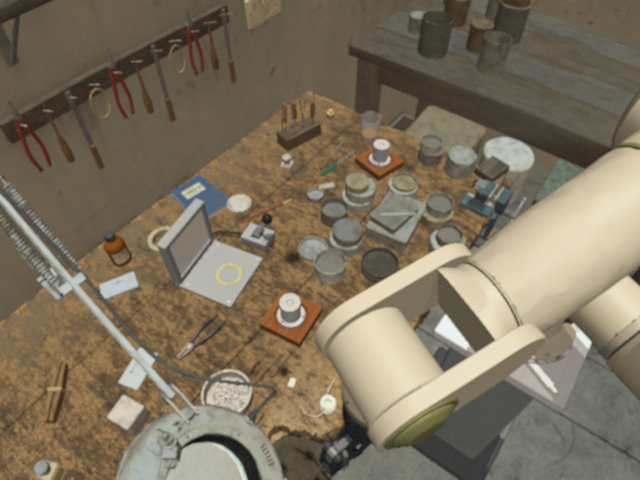

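View pics/top0.png

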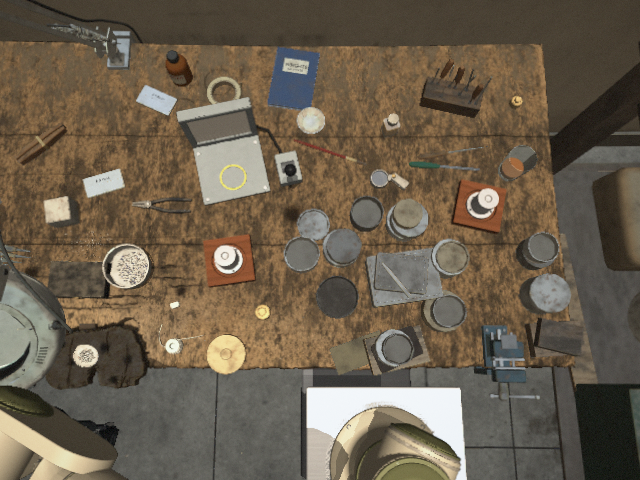

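Scene view: viewer (ring about (229,274)), lever ball (268,219), left nest (291,312), right nest (380,157). Top view: ring (233,177), ball (290,170), left bushing (228,259), right bushing (484,204). The trained results agree with these apart from the false ones.

Run:
```python
from h import *
np.set_printoptions(precision=4,suppress=True)
fs=[ctrl.grab_frame(n) for n in ('scene','top')]
def ringc(f,box):
    x0,y0,x1,y1=box;im=f['pixels'][y0:y1,x0:x1].astype(int)
    m=(im[...,0]-im[...,2]>70)&(im[...,1]-im[...,2]>60)
    p=np.argwhere(m)[:,::-1].astype(np.float32)+[x0,y0]
    return cv2.fitEllipse(p.astype(np.float32))[0],len(p)
r=[ringc(fs[0],(210,258,248,290)),ringc(fs[1],(215,160,252,195))];print(r)
ring=[at_z(f,u[0],.008) for f,u in zip(fs,r)];print('ring',ring)
print('tri',tri(fs,[r[0][0],r[1][0]]))
def dark(f,c,h=10):
    x0,y0=c[0]-h,c[1]-h;im=f['pixels'][y0:y0+2*h+1,x0:x0+2*h+1].max(2)
    n,l,st,ce=cv2.connectedComponentsWithStats((im<50).astype(np.uint8));i=1+np.argmax(st[1:,4]);return ce[i]+[x0,y0],st[i,4]
b=[dark(fs[0],(268,219)),dark(fs[1],(290,170))];print(b,'ball',tri(fs,[b[0][0],b[1][0]]))
# foot/screen direction: foot front edge corners in top
def redbrown(f,c,h=40):
    x0,y0=c[0]-h,c[1]-h;im=f['pixels'][y0:y0+2*h,x0:x0+2*h].astype(np.uint8)
    hsv=cv2.cvtColor(im,cv2.COLOR_RGB2HSV);return hsv
for nm,g in (('L',[(291,312),(229,260)]),('R',[(380,157),(481,205)])):
    print(nm,at_z(fs[1],g[1],.02),at_z(fs[0],g[0],.02))
for n,u in (('pliers',(165,205)),('knob',(262,312)),('loupe',(390,181)),('lever box',(289,170))): print(n,at_z(fs[1],u,.01))
crop=[cv2.resize(fs[1]['pixels'][90:290,170:330],None,fx=3.0,fy=3.0,interpolation=cv2.INTER_CUBIC)]
cv2.imwrite('pics/c1.png',crop[0][:,:,::-1])
```

```text
[((228.6507568359375, 273.94427490234375), 94), ((232.69529724121094, 176.80599975585938), 153)]
ring [array([0.6067, 0.3238, 0.008 ]), array([0.6038, 0.326 , 0.008 ])]
tri [0.6029 0.3256 0.0129]
[(array([266.5116, 219.814 ]), np.int32(43)), (array([289.8925, 169.6559]), np.int32(93))] ball [0.5904 0.195  0.0939]
L [0.4127 0.3265 0.02  ] [0.4199 0.32   0.02  ]
R [ 0.5349 -0.2214  0.02  ] [ 0.5393 -0.2293  0.02  ]
pliers [0.5375 0.4725 0.01  ]
knob [0.3027 0.2547 0.01  ]
loupe [ 0.5936 -0.0261  0.01  ]
lever box [0.6194 0.2    0.01  ]
```

View pics/c1.png

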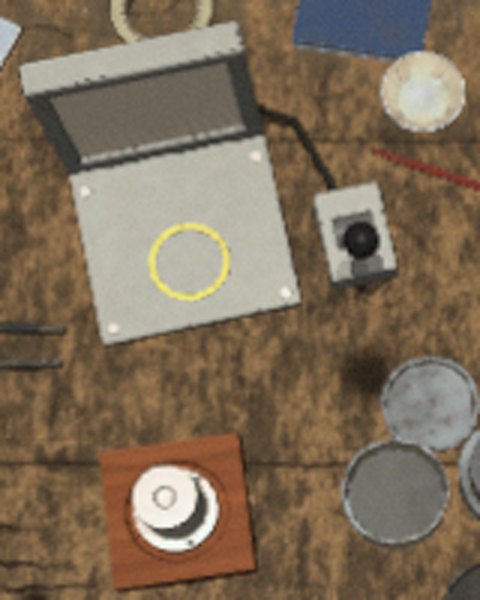

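Crop: the foot's front corners are at about (205,204) and (270,190) in the full picture, so the yaw is around 0.2. The ball leans toward the robot. The left bushing stands in its nest.

```bash
cat >> h.py <<'E'
def plan(pos,yaw):
    """increment (mm,deg) in tool axes from the commanded ~ measured pose; tool down"""
    s=ctrl.read_state();R0=R_of(s['tcp_rot']);R1=Ro.from_euler('xyz',[np.pi,0,yaw]).as_matrix()
    d=R0.T@(np.array(pos)-np.array(s['ee_pos']))*1000;w=np.degrees(Ro.from_matrix(R0.T@R1).as_rotvec())
    print('plan',np.round(d,1),np.round(w,1))
E
python3 - <<'E'
from h import *
f=ctrl.grab_frame('top')
a=at_z(f,(205,204.3),.008);b=at_z(f,(270,190),.008)
s1=at_z(f,(170+85/3,90+190/3),.008);s2=at_z(f,(170+256/3,90+157/3),.008);s3=at_z(f,(170+113/3,90+328/3),.008);s4=at_z(f,(170+286/3,90+292/3),.008)
for l,r in ((a,b),(s1,s2),(s3,s4)):
    d=l-r;print(np.arctan2(-d[0],d[1]),np.linalg.norm(d))
for n,fr in ((s3,s1),(s4,s2)):
    d=fr-n;print(np.arctan2(d[1],d[0]))
yaw=.2;print((a+b)/2, (s1+s2+s3+s4)/4)
plan((.605,.198,.20),yaw+np.pi/2)
E
```

```text
0.22852266080666186 0.1469962517553955
0.20739898629302028 0.13070415058993543
0.21705676662412635 0.13029958853923707
0.2285589724881716
0.22505203026072207
[0.5564965 0.3136886 0.008    ] [0.61895738 0.32860736 0.008     ]
plan [-546.3 -198.2   31.3] [-0.   0.  65.8]
```

>>> step_arm(
  increments=[
    [[1,-273,-99,0,0,0,32],[1,-273,-99,0,0,0,32],[1,-273,-99,0,0,0,32],[1,-273,-99,0,0,0,32],[1,-546,-198,31,0,0,64.7],[1,-546,-198,31,0,0,64.7],[1,-546,-198,31,0,0,64.7],[1,-546,-198,31,0,0,64.7],[1,-546,-198,31,0,0,64.7],[1,-546,-198,31,0,0,64.7],[1,-546,-198,31,0,0,64.7],[1,-546,-198,31,0,0,64.7]],
  ],
)

```text
clock: 2.45
ee_pos: [0.604, 0.1991, 0.2005]
tcp_rot: [-3.142, -0.0, 1.79]
wrist_force: [0.4, 0.7, 0.1]
opening: 1.001
grasp_force: 0.0
```

Run:
```python
from h import *
np.set_printoptions(precision=4,suppress=True)
s=ctrl.read_state();print(s['clock'],s['ee_pos'],s['tcp_rot'],s['wrist_force'],s['joint_positions'])
fs=[ctrl.grab_frame(n) for n in ('wrist','scene','top')]
f=fs[0];print(f['origin'],f['orientation']);save(f,'w1.png')
for g in fs: print([(np.round(d['uv'],1).tolist(),round(d['conf'],2)) for d in ctrl.search_frame(g,'dimmer_tip')][:4])
```

```text
2.45 [0.604  0.1991 0.2005] [-3.1416 -0.0002  1.7905] [0.446  0.7289 0.1204] [ 0.1344  0.5835  1.173   0.0002  1.3851 -0.0853]
[0.5864 0.275  0.3441] [-0.3081 -0.0008  0.2196]
[([304.9, 236.6], 0.94)]
[([265.1, 216.5], 0.54)]
[([215.0, 149.8], 0.68), ([468.7, 214.9], 0.4)]
```

View pics/w1.png

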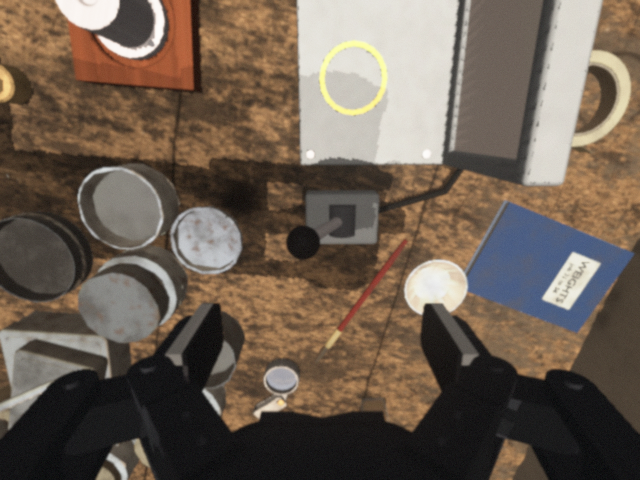

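Wrist view: ring (353,77), ball (303,242) left of its box (305–378, 191–245), so the lever leans toward the robot. The foot's edges run with the image, so the yaw is right.

Run:
```python
from h import *
np.set_printoptions(precision=4,suppress=True)
fs=[ctrl.grab_frame(n) for n in ('wrist','scene')]
f=fs[0];im=f['pixels'][25:130,305:400].astype(int)
m=(im[...,0]-im[...,2]>70)&(im[...,1]-im[...,2]>60)
p=(np.argwhere(m)[:,::-1]+[305,25]).astype(np.float32)
rc=at_z(f,cv2.fitEllipse(p)[0],.008);print('ring',rc)
c1=at_z(f,(310,155),.008);c2=at_z(f,(427,154),.008);d=c2-c1;yaw=np.arctan2(d[1],d[0]);print('yaw',yaw,np.linalg.norm(d))
e1=at_z(f,(300,163),.008);e2=at_z(f,(297,5),.008);d=e2-e1;print('yaw',np.arctan2(-d[0],d[1]))
c,s=np.cos(.22),np.sin(.22);R=np.array([[c,-s],[s,c]])
ax=rc[:2]+R@[-.009,-.125];print('axis',ax,'box',R.T@(at_z(f,(341,217),.025)[:2]-ax))
im=f['pixels'][220:265,280:326].max(2)
n,l,st,ce=cv2.connectedComponentsWithStats((im<40).astype(np.uint8));i=1+np.argmax(st[1:,4]);u=ce[i]+[280,220];print(u,st[i])
# intersect ball ray with lever arc in plane
th=np.linspace(-.8,.8,161)
P=np.array([[*(ax+R@[.08*np.sin(t),0]),.022+.08*np.cos(t)] for t in th])
e=[np.linalg.norm(proj(f,q)-u) for q in P];k=np.argmin(e);print('lean',th[k],e[k],P[k])
plan(np.r_[ax+R@[-.015,0],.09],.22+np.pi/2)
```

```text
ring [0.604  0.3256 0.008 ]
yaw 0.22716499275199895 0.111510091408287
yaw 0.21931683081498698
axis [0.6225 0.2017] box [0.    0.001]
[302.3083 241.5339] [  7   5  32  34 811]
lean -0.43000000000000005 1.4613928888203953 [0.5899 0.1944 0.0947]
plan [ -0.8   3.1 110.5] [ 0.  0. -0.]
```

>>> step_arm(
  increments=[
    [[1,-1,-4,50,0,0,0],[1,-1,-4,90,0,0,0],[1,-1,-4,122,0,0,0],[1,-1,-4,122,0,0,0],[0.2,-1,-4,122,0,0,0],[0.2,-1,-4,122,0,0,0],[0.2,-1,-4,122,0,0,0],[0.2,-1,-4,122,0,0,0],[0.2,-1,-4,122,0,0,0],[0.2,-1,-4,122,0,0,0],[0.2,-1,-4,122,0,0,0],[0.2,-1,-4,122,0,0,0]],
  ],
  squeeze=20,
)

```text
clock: 4.35
ee_pos: [0.6013, 0.1965, 0.0791]
tcp_rot: [3.141, 0.0, 1.79]
wrist_force: [-3.2, -0.6, 6.2]
opening: 0.291
grasp_force: 19.5
```

>>> step_arm(
  increments=[
    [[0.2,0,6,-1.5,0,0,0],[0.2,0,12,-2.5,0,0,0],[0.2,0,18,-3,0,0,0],[0.2,0,22,-3,0,0,0],[0.2,0,22,-3,0,0,0],[0.2,0,22,-3,0,0,0],[0.2,0,22,-3,0,0,0]],
  ],
)

```text
clock: 5.22
ee_pos: [0.6226, 0.2013, 0.0814]
tcp_rot: [3.141, -0.0, 1.79]
wrist_force: [-2.0, 0.9, 2.0]
opening: 0.291
grasp_force: 20.5
```

Run:
```python
from h import *
s=ctrl.read_state();p=np.array(s['ee_pos']);c,n=np.cos(.22),np.sin(.22);R=np.array([[c,-n],[n,c]])
print(R.T@(p[:2]-[.6225,.2017]),p,s['wrist_force'],s['opening'])
```

```text
[ 2.04667881e-05 -4.41005724e-04] [0.62261621 0.20127409 0.08137814] [-1.9759675   0.88018793  1.98283737] 0.29103781456891764
```

>>> step_arm(
  increments=[
    [[0.6,0,0,0,0,0,0],[0.6,0,0,0,0,0,0],[0.6,0,0,0,0,0,0],[0.8,0,0,-30,0,0,0],[1,0,0,-75,0,0,0],[1,0,0,-122,0,0,0],[1,0,0,-122,0,0,0],[1,0,0,-122,0,0,0],[1,0,0,-122,0,0,0]],
  ],
)

```text
clock: 6.35
ee_pos: [0.6221, 0.2011, 0.2017]
tcp_rot: [-3.139, -0.0, 1.789]
wrist_force: [0.2, -0.1, -0.1]
opening: 0.996
grasp_force: 0.0
```

Run:
```python
from h import *
np.set_printoptions(precision=4,suppress=True)
f=ctrl.grab_frame('wrist');g=ctrl.grab_frame('top')
im=f['pixels'];u=[d['uv'] for d in ctrl.search_frame(f,'dimmer_tip')][0];print(u)
x,y=int(u[0])-25,int(u[1])-25;m=(im[y:y+50,x:x+50].max(2)<40).astype(np.uint8)
n,l,st,ce=cv2.connectedComponentsWithStats(m);i=1+np.argmax(st[1:,4]);u=ce[i]+[x,y];print(u,st[i])
c,s=np.cos(.22),np.sin(.22);R=np.array([[c,-s],[s,c]])
ih=im[15:130,280:400].astype(int);q=(ih[...,0]-ih[...,2]>70)&(ih[...,1]-ih[...,2]>60)
p=(np.argwhere(q)[:,::-1]+[280,15]).astype(np.float32)
rc=at_z(f,cv2.fitEllipse(p)[0],.008);print('ring',rc)
ax=rc[:2]+R@[-.009,-.125]
print('lean x,y mm',R.T@(at_z(f,u,.102)[:2]-ax)*1000)
# nest/bushing view: left bushing pose from top & wrist at left
for nm,k in (('top',g),('wrist',f)):
  for t in ('bushing_1','nest_left'):
    print(nm,t,[(np.round(d['uv'],1).tolist(),round(d['conf'],2)) for d in ctrl.search_frame(k,t)][:4])
plan((.45,.26,.26),1.79)
cv2.imwrite('pics/c2.png',cv2.resize(im[160:280,250:410],None,fx=4,fy=4)[:,:,::-1])
```

```text
[320.9, 239.9]
[322.5681 242.0792] [ 11  12  34  33 896]
ring [0.6039 0.3257 0.008 ]
lean x,y mm [-0.3234 -1.2396]
top bushing_1 [([482.3, 203.5], 0.73), ([227.7, 259.8], 0.66)]
top nest_left [([245.3, 265.5], 0.78)]
wrist bushing_1 []
wrist nest_left [([139.0, 59.5], 0.91)]
plan [  94.8 -155.7  -56.9] [-0. -0. -0.]
```

View pics/c2.png

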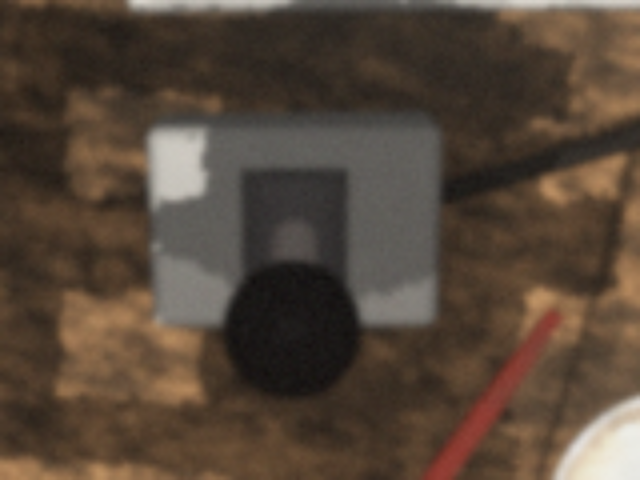

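The ball stands over its axis to within about 1 mm, and the lever is upright. Next is the left nest.

>>> step_arm(
  increments=[
    [[1,40,-45,-18,0,0,0],[1,85,-92,-20,0,0,0],[1,125,-135,-20,0,0,0],[1,163,-176,-20,0,0,0],[1,163,-176,-20,0,0,0],[1,163,-176,-20,0,0,0],[1,163,-176,-20,0,0,0]],
  ],
)

```text
clock: 7.58
ee_pos: [0.4163, 0.3215, 0.2231]
tcp_rot: [-3.141, 0.0, 1.788]
wrist_force: [0.2, 0.7, -0.2]
opening: 1.001
grasp_force: 0.0
```

Run:
```python
from h import *
np.set_printoptions(precision=4,suppress=True)
s=ctrl.read_state();print(s['ee_pos'],s['qvel'],s['joint_positions'])
f=ctrl.grab_frame('wrist');save(f,'w2.png')
for t in ('bushing_1','nest_left'):
    print(t,[(np.round(d['uv'],1).tolist(),round(d['conf'],2)) for d in ctrl.search_frame(f,t)][:4])
print(proj(f,(.415,.322,.074)),proj(f,(.415,.322,.02)))
```

```text
[0.4163 0.3215 0.2231] [-0.0018  0.0012  0.002   0.0017  0.0018  0.0017] [ 0.4348  0.3216  1.5077 -0.0001  1.3124  0.2175]
bushing_1 [([320.5, 209.7], 0.7)]
nest_left [([316.1, 177.4], 0.76)]
[320.7068 223.2709] [320.792  209.9105]
```

View pics/w2.png

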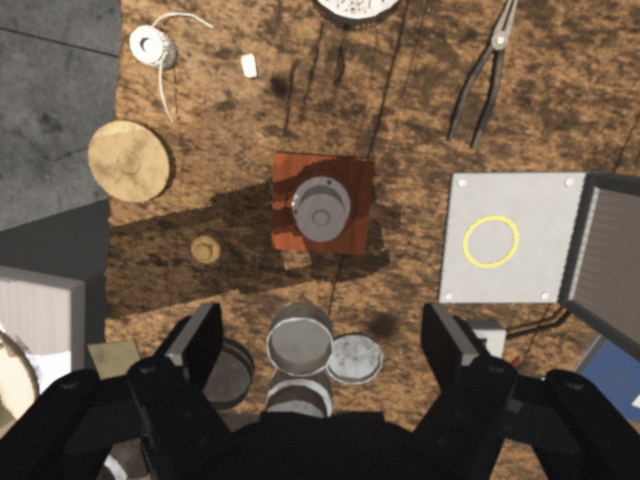

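Wrist view: left bushing dimple at about (321,217). Nest top corners at (275,152), (374,158), (367,254) and (271,248). The fingers' column is clear.

Run:
```python
from h import *
np.set_printoptions(precision=4,suppress=True)
f=ctrl.grab_frame('wrist')
n=np.mean([at_z(f,u,.02) for u in ((275,152),(374,158),(367,254),(271,248))],0);b=at_z(f,(321,217),.073)
im=f['pixels'][185:250,285:360];g=cv2.medianBlur(cv2.cvtColor(im,cv2.COLOR_RGB2GRAY),3)
c=cv2.HoughCircles(g,cv2.HOUGH_GRADIENT,1,5,param1=80,param2=12,minRadius=18,maxRadius=34);print(None if c is None else c[0][:6]+[285,185,0])
print(n,b);plan((b[0],b[1],.036),1.79)
```

```text
[[321.5 217.5  24.1]
 [321.5 212.5  26.6]
 [324.5 208.5  33.4]
 [326.5 213.5  30. ]
 [315.5 212.5  29.9]
 [322.5 222.5  28.9]]
[0.4145 0.3273 0.02  ] [0.4137 0.3275 0.073 ]
plan [  6.1  -0.8 187.1] [-0.   0.  -0.1]
```

>>> step_arm(
  increments=[
    [[1,6,-1,50,0,0,0],[1,6,-1,100,0,0,0],[1,6,-1,150,0,0,0],[1,6,-1,175,0,0,0],[1,6,-1,190,0,0,0],[1,6,-1,190,0,0,0],[1,6,-1,190,0,0,0],[0.3,6,-1,190,0,0,0],[0.3,6,-1,190,0,0,0],[0.3,6,-1,190,0,0,0],[0.3,6,-1,190,0,0,0],[0.3,6,-1,190,0,0,0],[0.3,6,-1,190,0,0,0],[0.3,6,-1,190,0,0,0]],
  ],
  squeeze=60,
)

```text
clock: 9.52
ee_pos: [0.4137, 0.328, 0.0342]
tcp_rot: [3.14, -0.0, 1.789]
wrist_force: [-0.3, -0.8, 4.9]
opening: 0.515
grasp_force: 61.5
```

>>> step_arm(
  increments=[
    [[0.3,0,0,-10,0,0,0],[0.3,0,0,-30,0,0,0],[0.3,0,0,-55,0,0,0],[0.3,0,0,-80,0,0,0],[0.3,0,0,-95,0,0,0],[0.3,0,0,-95,0,0,0],[0.3,0,0,-95,0,0,0],[0.3,0,0,-95,0,0,0],[0.3,0,0,-95,0,0,0],[0.3,0,0,-95,0,0,0]],
  ],
)

```text
clock: 10.78
ee_pos: [0.413, 0.3277, 0.1281]
tcp_rot: [-3.141, 0.0, 1.79]
wrist_force: [0.2, -0.4, -7.1]
opening: 0.511
grasp_force: 62.7
```

Run:
```python
from h import *
s=ctrl.read_state();print(s['ee_pos'],s['tcp_rot'],s['wrist_force'],s['opening'],s['joint_torque'])
```

```text
[0.41303781 0.3277206  0.12806637] [-3.14119990e+00  8.26213948e-05  1.78952671e+00] [ 0.23023625 -0.43519789 -7.10926188] 0.5114317779228342 [-3.16397221e-03 -4.68454850e+01 -2.53568476e+01 -9.65772924e-03
  5.82475477e-03  4.50466041e-05]
```

7.1 N, about 0.72 kg, so this is the heavy one. I'll set it back and check the right one.

>>> step_arm(
  increments=[
    [[0.3,0,0,25,0,0,0],[0.3,0,0,55,0,0,0],[0.3,0,0,80,0,0,0],[0.3,0,0,88,0,0,0],[0.3,0,0,92,0,0,0],[0.3,0,0,95,0,0,0],[0.3,0,0,95,0,0,0],[0.3,0,0,95,0,0,0]],
  ],
)

```text
clock: 11.78
ee_pos: [0.4136, 0.3281, 0.0342]
tcp_rot: [3.14, -0.0, 1.79]
wrist_force: [-1.6, -0.2, 1.1]
opening: 0.509
grasp_force: 63.9
```

>>> step_arm(
  increments=[
    [[0.7,0,0,0,0,0,0],[1,0,0,0,0,0,0],[1,0,0,0,0,0,0],[1,0,0,0,0,0,0],[1,0,0,-50,0,0,0],[1,0,0,-110,0,0,0],[1,0,0,-165,0,0,0],[1,-55,0,-190,0,0,0],[1,-115,0,-190,0,0,0],[1,-175,0,-190,0,0,0],[1,-235,0,-190,0,0,0],[1,-295,0,-190,0,0,0],[1,-355,0,-190,0,0,0],[1,-415,0,-190,0,0,0],[1,-475,0,-190,0,0,0],[1,-535,0,-190,0,0,0],[1,-567,0,-190,0,0,0],[1,-567,0,-190,0,0,0],[1,-567,0,-190,0,0,0],[1,-567,0,-190,0,0,0]],
  ],
)

```text
clock: 14.28
ee_pos: [0.5362, -0.2246, 0.2236]
tcp_rot: [3.141, 0.0, 1.791]
wrist_force: [-0.9, 0.5, 0.2]
opening: 1.0
grasp_force: 0.0
```

Run:
```python
from h import *
np.set_printoptions(precision=4,suppress=True)
s=ctrl.read_state();print(s['ee_pos'],s['qvel'],s['joint_positions'])
f=ctrl.grab_frame('wrist');save(f,'w3.png')
for t in ('bushing_1','nest_left'):
    print(t,[(np.round(d['uv'],1).tolist(),round(d['conf'],2)) for d in ctrl.search_frame(f,t)][:4])
```

```text
[ 0.5362 -0.2246  0.2236] [-0.0012  0.0001 -0.0036 -0.0011  0.0004 -0.0012] [-0.5981  0.4432  1.3321  0.0001  1.3661 -0.8182]
bushing_1 [([319.8, 207.4], 0.9)]
nest_left [([430.0, 27.1], 0.42), ([328.3, 177.3], 0.38)]
```

View pics/w3.png

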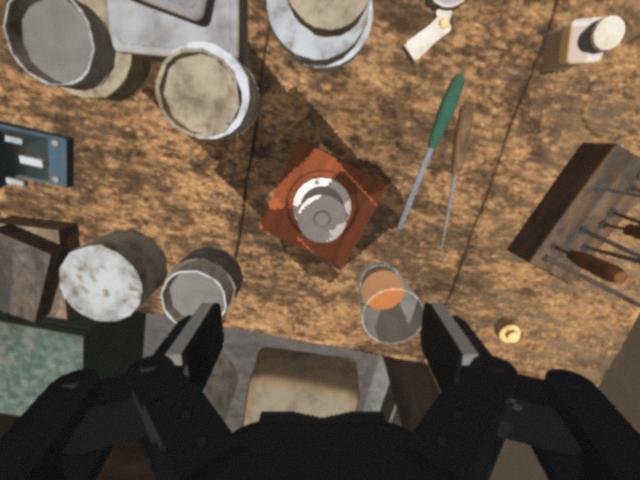

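Wrist view: right bushing dimple (322,217). Nest corners at (312,138), (387,183), (341,268) and (262,222). The chisel shaft at (405,220) and the glass at (385,300) are clear of the fingers.

Run:
```python
from h import *
np.set_printoptions(precision=4,suppress=True)
f=ctrl.grab_frame('wrist')
n=np.mean([at_z(f,u,.02) for u in ((312,138),(387,183),(341,268),(262,222))],0);b=at_z(f,(322,217),.073)
print(n,b,at_z(f,(405,220),.01));plan((b[0],b[1],.034),1.79)
```

```text
[ 0.5384 -0.2184  0.02  ] [ 0.5349 -0.2191  0.073 ] [ 0.6261 -0.2179  0.01  ]
plan [  6.2   0.  189.5] [0. 0. 0.]
```

>>> step_arm(
  increments=[
    [[1,6,1,50,0,0,0],[1,6,1,100,0,0,0],[1,6,1,150,0,0,0],[1,6,1,175,0,0,0],[1,6,1,189,0,0,0],[1,6,1,189,0,0,0],[1,6,1,189,0,0,0],[0.3,6,1,189,0,0,0],[0.3,6,1,189,0,0,0],[0.3,6,1,189,0,0,0],[0.3,6,1,189,0,0,0],[0.3,6,1,189,0,0,0],[0.3,6,1,189,0,0,0],[0.3,6,1,189,0,0,0]],
  ],
  squeeze=60,
)

```text
clock: 16.23
ee_pos: [0.5361, -0.2198, 0.0349]
tcp_rot: [3.141, 0.001, 1.79]
wrist_force: [-1.4, 0.8, 5.2]
opening: 0.508
grasp_force: 62.1
```

>>> step_arm(
  increments=[
    [[0.3,0,0,-10,0,0,0],[0.3,0,0,-30,0,0,0],[0.3,0,0,-55,0,0,0],[0.3,0,0,-80,0,0,0],[0.3,0,0,-95,0,0,0],[0.3,0,0,-95,0,0,0],[0.3,0,0,-95,0,0,0],[0.3,0,0,-95,0,0,0],[0.3,0,0,-95,0,0,0],[0.3,0,0,-95,0,0,0]],
  ],
)

```text
clock: 17.48
ee_pos: [0.5358, -0.2196, 0.1291]
tcp_rot: [-3.141, -0.0, 1.79]
wrist_force: [0.6, -0.4, -2.4]
opening: 0.509
grasp_force: 61.4
```

2.4 N, so this is the light one. I'll put it back.

>>> step_arm(
  increments=[
    [[0.3,0,0,25,0,0,0],[0.3,0,0,55,0,0,0],[0.3,0,0,80,0,0,0],[0.3,0,0,88,0,0,0],[0.3,0,0,92,0,0,0],[0.3,0,0,95,0,0,0],[0.3,0,0,95,0,0,0],[0.3,0,0,95,0,0,0]],
  ],
)

```text
clock: 18.48
ee_pos: [0.5362, -0.2199, 0.035]
tcp_rot: [3.141, 0.001, 1.79]
wrist_force: [-0.5, 0.1, 1.7]
opening: 0.509
grasp_force: 61.7
```

>>> step_arm(
  increments=[
    [[0.7,0,0,0,0,0,0],[1,0,0,0,0,0,0],[1,0,0,0,0,0,0],[1,0,0,0,0,0,0],[1,0,0,-50,0,0,0],[1,0,0,-110,0,0,0],[1,0,0,-165,0,0,0],[1,55,0,-190,0,0,0],[1,115,0,-190,0,0,0],[1,175,0,-190,0,0,0],[1,235,0,-190,0,0,0],[1,295,0,-190,0,0,0],[1,355,0,-190,0,0,0],[1,415,0,-190,0,0,0],[1,475,0,-190,0,0,0],[1,535,0,-190,0,0,0],[1,560,0,-190,0,0,0],[1,560,0,-190,0,0,0],[1,560,0,-190,0,0,0],[1,560,0,-190,0,0,0]],
  ],
)

```text
clock: 20.98
ee_pos: [0.4147, 0.326, 0.2244]
tcp_rot: [3.142, 0.0, 1.788]
wrist_force: [0.7, 0.6, -0.1]
opening: 0.996
grasp_force: 0.0
```

Run:
```python
from h import *
np.set_printoptions(precision=4,suppress=True)
s=ctrl.read_state();print(s['ee_pos'],s['wrist_force'])
f=ctrl.grab_frame('wrist');g=ctrl.grab_frame('top')
for k in (f,g): print([(np.round(d['uv'],1).tolist(),round(d['conf'],2)) for d in ctrl.search_frame(k,'bushing_1')][:4])
cv2.imwrite('pics/c3.png',np.hstack([cv2.resize(f['pixels'][150:290,240:400],(480,420)),cv2.resize(g['pixels'][165:245,440:520],(320,420))])[:,:,::-1])
plan((.4137,.328,.034),1.79)
print(proj(f,(.4137,.328,.073)))
```

```text
[0.4147 0.326  0.2244] [ 0.7203  0.5788 -0.0697]
[]
[([482.8, 203.3], 0.95)]
plan [  1.6  -0.5 190.4] [ 0.   0.  -0.1]
[321.3601 221.0889]
```

View pics/c3.png

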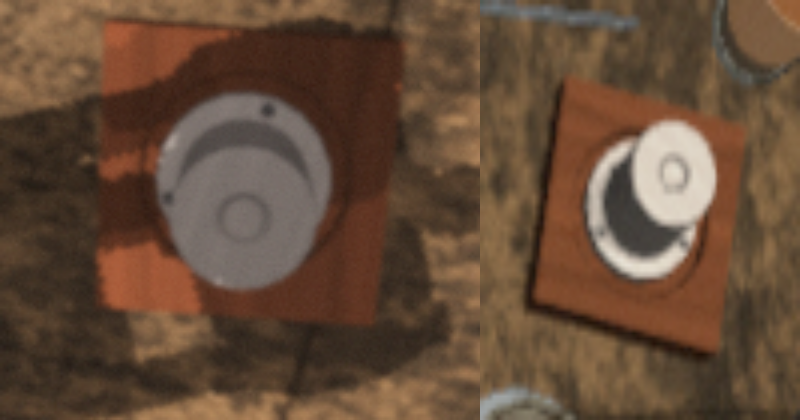

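Left crop: bushing upright in its nest, dimple at (321,222) as predicted. Right crop: the light one stands in its seat. Now I'll grasp the heavy one.

>>> step_arm(
  increments=[
    [[1,2,0,50,0,0,0],[1,2,0,100,0,0,0],[1,2,0,150,0,0,0],[1,2,0,175,0,0,0],[1,2,0,190,0,0,0],[1,2,0,190,0,0,0],[1,2,0,190,0,0,0],[0.3,2,0,190,0,0,0],[0.3,2,0,190,0,0,0],[0.3,2,0,190,0,0,0],[0.3,2,0,190,0,0,0],[0.3,2,0,190,0,0,0],[0.3,2,0,190,0,0,0],[0.3,2,0,190,0,0,0]],
  ],
  squeeze=70,
)

```text
clock: 22.92
ee_pos: [0.4138, 0.329, 0.0351]
tcp_rot: [3.141, -0.0, 1.79]
wrist_force: [-2.8, -2.7, 7.1]
opening: 0.512
grasp_force: 71.9
```

>>> step_arm(
  increments=[
    [[0.3,0,0,-10,0,0,0],[0.3,0,0,-30,0,0,0],[0.3,0,0,-55,0,0,0],[0.3,0,0,-80,0,0,0],[0.3,0,0,-95,0,0,0],[0.3,0,0,-95,0,0,0],[0.3,0,0,-95,0,0,0],[0.3,0,0,-95,0,0,0]],
  ],
)

```text
clock: 23.92
ee_pos: [0.4134, 0.3287, 0.1283]
tcp_rot: [-3.14, 0.0, 1.79]
wrist_force: [1.0, 0.0, -6.8]
opening: 0.507
grasp_force: 72.8
```

Run:
```python
from h import *
plan((.604,.3256,.0705),1.79)
f=ctrl.grab_frame('wrist');save(f,'w4.png')
```

```text
plan [-44.4 185.4  57.5] [-0.1  0.  -0. ]
```

View pics/w4.png

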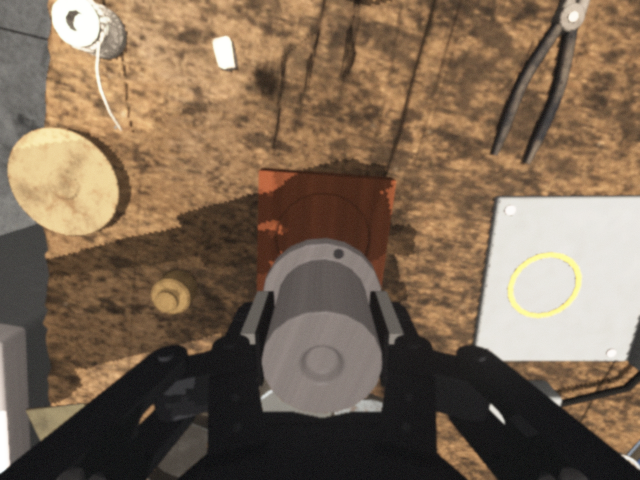

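Wrist view: the heavy bushing is held upright between the pads, dimple at (322,361), and the ring is at (545,285) to the right.

Run:
```python
from h import *
s=ctrl.read_state();p=np.array(s['ee_pos']);f=ctrl.grab_frame('wrist')
b=at_z(f,(322,361),p[2]-.0351+.073);o=b[:2]-p[:2];print('offset mm world',o*1000,'tool',(R_of(s['tcp_rot']).T@np.r_[o,0])*1000)
plan((.604-o[0],.3256-o[1],.071),1.79)
```

```text
offset mm world [ 0.05931128 -1.77185015] tool [-1.74248670e+00 -3.26664332e-01  1.14182008e-03]
plan [-42.7 185.5  57.5] [-0.1  0.  -0. ]
```

>>> step_arm(
  increments=[
    [[0.3,-8,35,0,0,0,0],[0.3,-18,75,0,0,0,0],[0.3,-28,120,0,0,0,0],[0.3,-37,160,5,0,0,0],[0.3,-43,185,20,0,0,0],[0.3,-43,185,40,0,0,0],[0.3,-43,185,52,0,0,0],[0.3,-43,185,57.5,0,0,0],[0.3,-43,185,57.5,0,0,0],[0.3,-43,185,57.5,0,0,0],[0.3,-43,185,57.5,0,0,0],[0.3,-43,185,57.5,0,0,0]],
  ],
)

```text
clock: 25.52
ee_pos: [0.6039, 0.3272, 0.0721]
tcp_rot: [3.141, -0.0, 1.79]
wrist_force: [-0.0, -0.8, -6.8]
opening: 0.506
grasp_force: 74.1
```

Run:
```python
from h import *
np.set_printoptions(precision=4,suppress=True)
s=ctrl.read_state();p=np.array(s['ee_pos']);print(p,s['qvel'],s['wrist_force'],s['clock'])
fs=[ctrl.grab_frame(n) for n in ('scene','top','wrist')]
f=fs[2];print('dimple expected',proj(f,(.604,.3256,.109)))
print([np.round(d['uv'],1).tolist() for d in ctrl.search_frame(f,'dimmer_tip')])
a=fs[0]['pixels'][130:370,130:430];cv2.imwrite('pics/c5.png',np.hstack([cv2.resize(a,(400,320)),cv2.resize(f['pixels'],(400,320))])[:,:,::-1])
plan((.604,.3274,.0711),1.79)
```

```text
[0.6039 0.3272 0.0721] [-0.0006  0.0043  0.0012  0.0004 -0.0009  0.0006] [-0.0365 -0.8096 -6.8047] 25.525
dimple expected [322.7131 359.0898]
[]
plan [0.2 0.3 0.7] [ 0.  0. -0.]
```

View pics/c5.png

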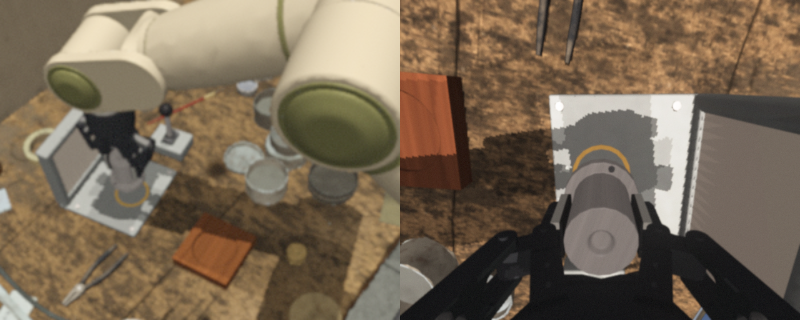

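The bushing is upright over the ring, its dimple at about (322,361) against (323,359) expected. It clears the screen, and the lever stands upright at (167,108) in the left crop.

```bash
python3 -c "
from rig import ctrl
print(ctrl.close_job())"
```

```text
the job is handed in; nothing more can be done
None
```

I set the dimmer lever straight up and weighed both bushings: the left is the heavier (about 7 N against 2.4 N); it is held upright over the brass ring at mid-screen height, the lighter stands in the right nest, and the job was handed in at about 26 s, result not reported.

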